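# Lower the instrument basket and set the disinfection timer

### The job

The instrument basket hangs raised on its ratchet hoist. Throw the red pawl lever from the red dot over to the green dot, take the black crank grip, wind up a little so the pawl springs clear, then let the crank turn back slowly, holding it all the way, until the basket sits fully down in the bay. Then twist the timer knob clockwise past its red 30-minute top mark and back to 15 minutes (green mark), let go, and leave everything else on the table where it is.

Things in the scene. Friction and masses are not known exactly. Their poses are not given: they have to be found in the camera images.
- hoist: Fixed white hoist; origin on the table under the centre of its sloped face, frame upright, front to -x. The face (240 mm deep in plan, 320 mm wide) slopes 30 deg, outward normal (-0.5, 0, 0.866) in this frame: 25 mm high at the front edge, 164 mm at the back. Behind it (x 120 to 312 mm): a bay with 75 mm walls, two 235 mm guide posts at x 217, y +-156 mm.
- crank_axis (a point): Point on the crank's axis, 73 mm out from the sloped face, level (along the normal) with the middle of the crank grip. Its z axis is the face's outward normal, x runs up the slope, y to the left.
- grip_mid (a point): Centre of the black crank grip: a freely spinning sleeve, 24 mm diameter, 54 mm long, standing along the face's normal at 75 mm from the crank axis; its middle is 73 mm out from the face, the blue crank arm's top is 42 mm out. Its z axis is the face's outward normal (its x, y spin with the sleeve).
- crank (a joint): Crank, rad: 0 = basket down, starts near 2 to 3.2, stop 3.75. Grows when wound up, anticlockwise seen from above the face; the grip stands at (value - 1.047) rad from up-slope, anticlockwise. The load pulls it down (clockwise) with 0.19 to 0.28 N m (3 to 4 N at the grip), no brake: with the pawl out a released crank runs away at once. The pawl (18 teeth) stops only running down.
- basket (a joint): Height of the steel wire basket (135 x 240 x 62 mm, about 0.8 kg, in the bay behind the face) above its fully-down place, m; geared to the crank, 0.030 m per rad.
- lever_knob (a point): Centre of the red upright knob of the pawl lever: 22 mm diameter, 50 mm long along the face's normal, its middle 58 mm out from the face, the lever bar's top 33 mm out. 70 mm from the lever's pivot.
- lever_axis (a point): Point on the pawl lever's pivot axis, 58 mm out from the face, level with the knob's middle; z axis is the face's outward normal, x up the slope.
- pawl_lever (a joint): Pawl lever, rad: 0 = hold (red dot), 0.7 = lower (green dot, end stop). Towards 0.7 it turns clockwise seen from above the face: the knob goes 48 mm down the slope. Stays where left (about 1.5 N at the knob). It pulls the brass pawl by a spring: the loaded tooth keeps the pawl in until the crank is wound up 0.2 rad (0.35 is surely enough); then it springs out and stays out.
- timer_stand: Fixed white stand with the timer, 150 x 150 mm on the table, left or right of the hoist; origin on the table under its centre, frame upright, front to -x. Its face slopes 30 degrees like the hoist's (outward normal (-0.5, 0, 0.866) in this frame); face centre 70 mm up.
- timer_grip (a point): Point on the timer's axis in the middle of its bar handle's gripping height, 38 mm out from the stand's face. z axis is the face's outward normal and the turning axis; x axis runs along the bar towards its red pointer end. The grey bar is 72 mm long, 16 mm thick, from 15 to 55 mm out from the face, on an 80 mm disc.
- timer (a joint): Timer knob, rad: 0 = 0 minutes, 2.618 = 30 minutes (red top mark, pointer straight up the slope), 0.0873 rad per minute, end stop 3.05; 15 minutes (green mark) = 1.309. It grows clockwise seen from above the face and stays where it is left (friction 0.06 N m).
- sharps_box: Bystander: yellow sharps box 120 x 120 x 140 mm, standing at the other side of the hoist from the timer; origin at centre of underside.
- spray_bottle: Bystander: clear spray bottle, 76 mm diameter, 205 mm tall with a head 85 mm long; origin at centre of underside.
- gel_pump: Bystander: blue gel pump bottle, 64 mm diameter, 124 mm tall; origin at centre of underside.
- wipes_tub: Bystander: white tub with blue cap, 84 mm diameter, 110 mm tall; origin at centre of underside.
- tape_roll: Bystander: roll of tape, 90 mm diameter, 30 mm tall; origin at centre of underside.
Mind the look-alikes: they are no part of the job. What is shaped like the timer_stand but pink is not meant.

How it is judged:
On the way, in this order (a step that is already met when the one before it is completed fails the run):
1. the pawl lever is thrown over to the green dot (value of joint pawl_lever above 0.5 rad), for 0.1 s.
2. the basket is fully down in the bay (value of joint basket below 0.004 m), for 0.2 s.
3. the timer is twisted past its 30-minute top mark (value of joint timer above 2.64 rad), for 0.05 s.
At the end, for the whole second after the job is handed in: The basket is down within 5 mm, the pawl lever is at the green dot (above 0.45 rad), and the timer stands at 15 minutes within 1.5 minutes (1.309 +- 0.13 rad) (value of joint basket below 0.005 m and value of joint pawl_lever above 0.45 rad and value of joint timer between 1.179 and 1.439 rad); the robot touches nothing.
It fails at once if the basket drops: it runs down faster than 0.12 m/s (value of joint pawl_lever above 0.3 rad and velocity of joint basket below -0.12 m/s).
It fails at once if a bystander is moved more than 30 mm (distance of any of sharps_box, spray_bottle, gel_pump, wipes_tub, tape_roll from where it was at the start of the episode above 0.03 m).
It also fails if it takes over 72 s, if anything falls off the work surface, if the arm or the gripper's body presses on something with over 40 N, if the wrist force passes 120 N, or if a joint passes its speed limit or range.

### The arm

A 6-joint arm with a two-finger parallel gripper is mounted at the origin on the work surface. World frame = base frame: x ahead of the robot, y to its left, z up, the work surface at z = 0. Lengths are in m, angles in rad, forces in N, time in s.
With the tool pointing down it reaches from about 0.375 to 0.925 m from the base axis. Payload 5.7 kg.
Tool frame: the origin (TCP) lies midway between the tips of the shut fingers; the grasp point (between the pads) lies 19 mm behind it; z points along the fingers, x is the direction in which the jaws open and shut, and the axes are right-handed (so a half turn about z gives the same grasp; the last joint's range is limited). The gripper opens to 88 mm and grips with 3 to 60 N. Pads are 20 mm wide; open, the fingers measure 115 mm over their backs; the gripper's body (75 mm by 178 mm) begins 61 mm behind the grasp point.
Start: joints at [-1.4, 0.359, 1.51, -0, 1.272, -0.115], TCP at [0.169, -0.576, 0.183] pointing down, gripper open.
Joint ranges: [-2.97, 2.97], [-1.01, 2.36], [0.21, 2.38], [-0.96, 4.11], [0.2, 2.71], [-2.98, 2.98]. Speed limits (rad/s): [2.39, 2.39, 3.14, 3.14, 3.14, 3.14].

### API

Orientations are given as a unit quaternion [x, y, z, w].
In Python, from bench import move_ptp, servo_line, goto_joints, move_gripper, sleep, inverse_kinematics, capture, PlanningError, close_job, spot_in, silhouettes, current_clock, current_joint_pos, current_qvel, current_joint_torque, current_position, current_orientation, current_force, current_torque, current_finger_gap gives the robot as it stands. Calls block until the motion is done:
- move_ptp(position, orientation): joint-space move of the TCP to a pose.
- servo_line(position, orientation=None, rate=0.15, contact_N=None): straight line of the TCP; orientation=None keeps the orientation; rate is the mean speed in m/s. With contact_N (N) it stops when the force on the tool has changed by that much, and returns True; else False.
- goto_joints(angles): joint-space move.
- move_gripper(opening): finger opening in m; the grip force is fixed at half the most; returns when the fingers have stopped.
- sleep(seconds).
- inverse_kinematics(position, orientation): joint angles nearest the present ones, or None.
- capture(name): name is "side" or "top" or "wrist"; returns a dict with "image" (400x640x3 uint8, blue, green, red), "range_z" (400x640 float32, m along the optical axis (not along the pixel's ray), 0 where there is no reading), "intrinsics" (3x3 intrinsics, pixels), "R" (3x3) and "t" (3): a world point X has camera coordinates R X + t. Camera axes: x right, y down, z forward; pixel columns grow to the right and rows downward; lengths in m; the calibration is good to about 2 mm. A picture is of the moment at which its call begins.
A pose or a line that the arm cannot do raises PlanningError and nothing moves.
- close_job(): hands the job in, once; it reports no verdict.
Trained networks look in the newest picture that a camera, given by its name, has taken for a name from the list of things; names that differ only in an ending like _2 or _b are one class to them, and where a whole thing is asked for, a point or a joint stands for the part that bears it (a point fixed in the world has none). Each returns a list of dicts, best first, with "conf" (0 to 1); they miss things now and then, are a little off and sometimes report something else, mostly with a low value. They report only what shows in the picture. A call takes as long as a camera call. They do not tell look-alikes from the thing itself.
- spot_in(camera, query): "xy" ([column, row] in pixels, amid what is visible of it).
- silhouettes(camera, query): "region" (400x640 bool, what is visible of it) and "xy" ([column, row] in pixels, amid what is visible of it).
Readings, each from a call of its own:
- current_clock(): time.
- current_joint_pos(): joint angles.
- current_qvel(): joint speeds.
- current_joint_torque(): joint torques, N m.
- current_position(): TCP position.
- current_orientation(): TCP orientation.
- current_force(): force on the tool from outside, world axes, zero at the start.
- current_torque(): the same for the moment, N m.
- current_finger_gap(): finger opening in m.
Only numpy, scipy, OpenCV 4.12 (cv2) and the standard library are available. Lean on these libraries where they do the work, as an engineer would, in place of code of your own. Each camera call takes 0.05 s, during which the arm holds its last target.

## Working session

There is one attempt and no reset: what is moved stays moved. The work goes in short steps, each a Python script; the robot and the scene stay as the last script left them, time stands still between calls to the robot, and variables do not carry over. Pictures are saved under pics/ and viewed, and the job is handed in when it is done.

```bash
ls; mkdir -p pics; python3 - <<'E'
from bench import *
import cv2,numpy as np
for n in ["side","top","wrist"]:
    c=capture(n); cv2.imwrite(f"pics/{n}0.png",c["image"]); print(n,c["R"].round(3).tolist(),c["t"].round(3).tolist(),c["intrinsics"][0,0])
    np.savez(f"cap_{n}0.npz",**c)
    if n!="wrist":
        for q in ["hoist","grip_mid","lever_knob","timer_stand","timer_grip","sharps_box","spray_bottle","gel_pump","wipes_tub","tape_roll","basket"]:
            print(n,q,[(np.round(d["xy"]).tolist(),round(d["conf"],2)) for d in spot_in(n,q)])
print(current_clock())
E
```

```text
pics
side [[-0.958, -0.287, -0.01], [-0.189, 0.657, -0.73], [0.216, -0.697, -0.684]] [0.524, 0.164, 1.267] 480.0719084035405
side hoist [([272.0, 204.0], 0.84)]
side grip_mid [([298.0, 203.0], 0.73)]
side lever_knob [([328.0, 175.0], 0.75)]
side timer_stand [([288.0, 326.0], 0.77), ([379.0, 377.0], 0.73), ([292.0, 315.0], 0.18)]
side timer_grip [([387.0, 384.0], 0.93), ([294.0, 315.0], 0.69), ([297.0, 200.0], 0.27)]
side sharps_box [([362.0, 136.0], 0.58)]
side spray_bottle [([239.0, 282.0], 0.68)]
side gel_pump [([406.0, 174.0], 0.73)]
side wipes_tub [([378.0, 281.0], 0.75)]
side tape_roll [([317.0, 137.0], 0.73)]
side basket [([234.0, 178.0], 0.73)]
top [[-0.008, -1.0, 0.003], [-0.999, 0.007, -0.054], [0.054, -0.004, -0.999]] [0.047, 0.541, 1.789] 502.9395308165958
top hoist [([324.0, 153.0], 0.93), ([388.0, 248.0], 0.55)]
top grip_mid [([290.0, 186.0], 0.4)]
top lever_knob [([228.0, 167.0], 0.74), ([347.0, 192.0], 0.73), ([431.0, 159.0], 0.45)]
top timer_stand [([192.0, 272.0], 0.83), ([220.0, 204.0], 0.57)]
top timer_grip [([219.0, 208.0], 0.78), ([188.0, 277.0], 0.73), ([266.0, 253.0], 0.3)]
top sharps_box [([424.0, 202.0], 0.9)]
top spray_bottle [([228.0, 165.0], 0.71)]
top gel_pump [([387.0, 248.0], 0.7)]
top wipes_tub [([266.0, 254.0], 0.58)]
top tape_roll [([428.0, 156.0], 0.61)]
top basket [([320.0, 113.0], 0.91)]
wrist [[0.283, -0.959, 0.0], [-0.925, -0.273, 0.265], [-0.254, -0.075, -0.964]] [-0.601, -0.033, 0.39] 281.2773053622391
1.25
```

View pics/side0.png

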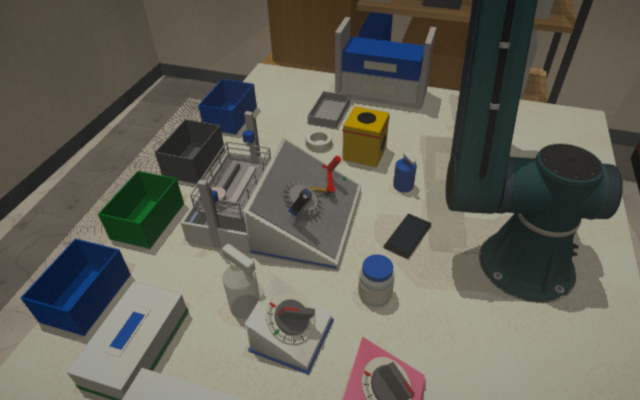

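View pics/top0.png

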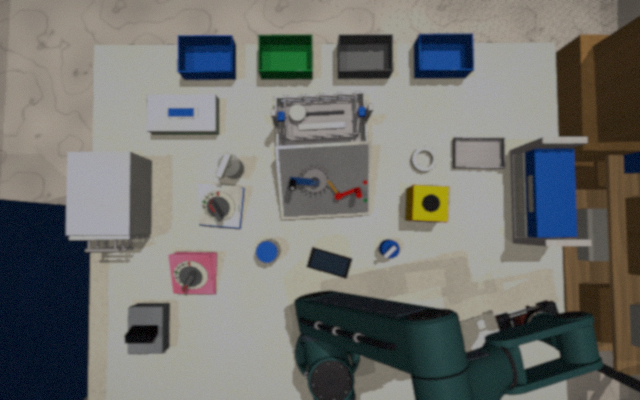

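```bash
python3 - <<'E'
import cv2,numpy as np
a=np.load("cap_top0.npz")["image"][130:230,190:380]; cv2.imwrite("pics/topz.png",cv2.resize(a,None,fx=4.2,fy=4.2,interpolation=cv2.INTER_CUBIC))
a=np.load("cap_side0.npz")["image"][130:350,220:400]; cv2.imwrite("pics/sidez.png",cv2.resize(a,None,fx=2.7,fy=2.7,interpolation=cv2.INTER_CUBIC))
E
```

```text
(no output)
```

View pics/topz.png

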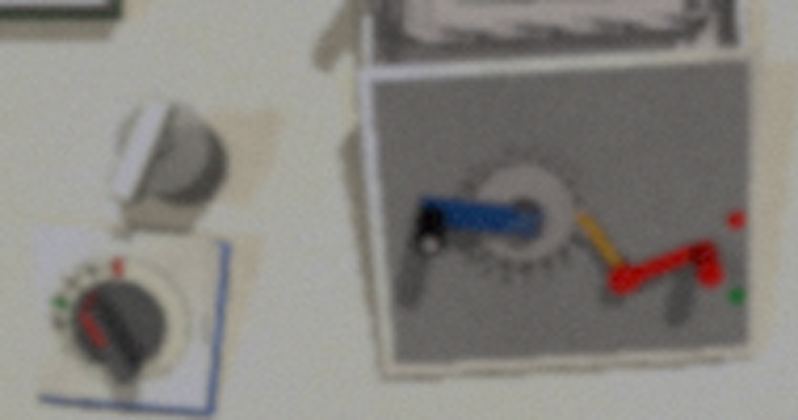

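View pics/sidez.png

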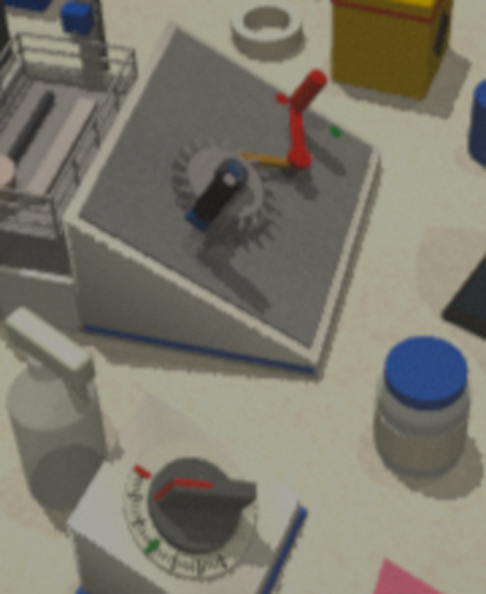

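```bash
cat > h.py <<'E'
import numpy as np, cv2
from scipy.spatial.transform import Rotation as Ro
def cloud(c):
    z=c["range_z"]; K=c["intrinsics"]; v,u=np.mgrid[:z.shape[0],:z.shape[1]]
    P=np.stack([(u-K[0,2])/K[0,0]*z,(v-K[1,2])/K[1,1]*z,z],-1)
    W=(P-c["t"])@c["R"]; W[z<=0]=np.nan; return W
def ray(c,uv):
    K=c["intrinsics"]; d=np.array([(uv[0]-K[0,2])/K[0,0],(uv[1]-K[1,2])/K[1,1],1.])
    return -c["R"].T@c["t"], c["R"].T@d
def proj(c,X):
    p=c["R"]@np.asarray(X)+c["t"]; q=c["intrinsics"]@p; return q[:2]/q[2]
def facefr(yaw):
    """columns: x up-slope, y left, z normal"""
    Rz=Ro.from_euler('z',yaw).as_matrix()
    return Rz@np.array([[np.cos(np.pi/6),0,-.5],[0,1,0],[.5,0,np.cos(np.pi/6)]])
E
python3 - <<'E'
from h import *
T=dict(np.load("cap_top0.npz")); S=dict(np.load("cap_side0.npz"))
CT,CS=cloud(T),cloud(S)
for nm,C,boxes in [("top",CT,dict(hoist=(288,362,155,208),stand=(202,238,190,225))),("side",CS,dict(hoist=(262,350,150,250),stand=(260,320,295,345)))]:
    for k,(a,b,c,d) in boxes.items():
        P=C[c:d,a:b].reshape(-1,3); P=P[~np.isnan(P[:,0])]
        best=None; rng=np.random.default_rng(0)
        # ransac with 30deg-tilt
        for _ in range(3000):
            q=P[rng.choice(len(P),3,False)]; n=np.cross(q[1]-q[0],q[2]-q[0]); l=np.linalg.norm(n)
            if l<1e-5: continue
            n/=l; n*=np.sign(n[2])
            if abs(n[2]-.866)>.06: continue
            m=abs((P-q[0])@n)<.003
            if best is None or m.sum()>best.sum(): best=m
        for _ in range(3):
            Q=P[best]; m0=Q.mean(0); n=np.linalg.svd(Q-m0,full_matrices=False)[2][2]; n*=np.sign(n[2]); best=abs((P-m0)@n)<.004
        print(nm,k,best.sum(),len(P),"n",n.round(4),"tilt",np.degrees(np.arccos(n[2])).round(2),"yaw",np.degrees(np.arctan2(-n[1],-n[0])).round(2),"m",m0.round(4))
E
```

```text
top hoist 2104 3907 n [-0.503  -0.0275  0.8638] tilt 30.25 yaw 3.13 m [ 0.6012 -0.0007  0.0991]
top stand 545 1254 n [-0.526   0.0166  0.8503] tilt 31.75 yaw -1.8 m [0.5125 0.3671 0.0707]
side hoist 5651 8770 n [-0.5013 -0.0222  0.865 ] tilt 30.12 yaw 2.53 m [0.5995 0.0229 0.1005]
side stand 1395 2983 n [-0.5082  0.0647  0.8588] tilt 30.82 yaw -7.25 m [0.5228 0.3852 0.0757]
```

```bash
python3 - <<'E'
from h import *
T=dict(np.load("cap_top0.npz")); S=dict(np.load("cap_side0.npz"))
CT,CS=cloud(T),cloud(S)
def rect(C,m0,n,rad):
    P=C.reshape(-1,3); P=P[~np.isnan(P[:,0])]
    P=P[(abs((P-m0)@n)<.006)&(np.linalg.norm(P-m0,axis=1)<rad)]
    y=np.cross([0,0,1],[-n[0],-n[1],0]);y=np.array([n[1],-n[0],0]);y/=np.linalg.norm(y)
    if y[1]<0:y=-y
    x=np.cross(y,n)
    u=(P-m0)@np.c_[x,y]
    (c,s,a)=cv2.minAreaRect(u.astype(np.float32))
    print("ctr",(m0+c[0]*x+c[1]*y).round(4),"size",np.round(s,4),"ang",round(a,2), "pct x",np.percentile(u[:,0],[.5,99.5]).round(3),"y",np.percentile(u[:,1],[.5,99.5]).round(3))
    g=np.percentile(u[:,0],[1,99]).mean()*x+np.percentile(u[:,1],[1,99]).mean()*y+m0; print(" pc ctr",g.round(4))
n=facefr(np.radians(2.7))[:,2]
rect(CT,np.array([.6012,-.0007,.0991]),n,.21); rect(CS,np.array([.5995,.0229,.1005]),n,.21)
n=facefr(np.radians(-5))[:,2]
rect(CT,np.array([.5125,.3671,.0707]),n,.11); rect(CS,np.array([.5228,.3852,.0757]),n,.11)
# grip + knob points: height above face plane
for nm,C,c in (("top",CT,T),("side",CS,S)):
    F=facefr(np.radians(2.8)); m0=np.array([.600,.01,.0997])
    P=C.reshape(-1,3); I=c["image"].reshape(-1,3).astype(int); ok=~np.isnan(P[:,0]); P=P[ok];I=I[ok]
    u=(P-m0)@F
    inn=(abs(u[:,0])<.13)&(abs(u[:,1])<.16)
    blk=inn&(u[:,2]>.05)&(u[:,2]<.11)&(I.max(1)<60)
    red=inn&(u[:,2]>.036)&(u[:,2]<.09)&(I[:,2]>100)&(I[:,1]<70)
    for k,m in (("blk",blk),("red",red)):
        q=u[m]; print(nm,k,m.sum(),"mean",q.mean(0).round(4),"min",q.min(0).round(3),"max",q.max(0).round(3), "world", P[m].mean(0).round(4))
E
python3 - <<'E'
from bench import *; import numpy as np
from h import *
F=facefr(np.radians(2.8)); 
for nm,p in (("grip",[.6,.07,.17]),("knob",[.6,-.09,.16]),("timer",[.5,.37,.1])):
  for a in range(-90,91,30):
    # tool z=-n, tool x rotated by a from upslope
    x=F[:,0]*np.cos(np.radians(a))+F[:,1]*np.sin(np.radians(a)); z=-F[:,2]; R=np.c_[x,np.cross(z,x),z]
    q=inverse_kinematics(p,Ro.from_matrix(R).as_quat().tolist()); print(nm,a,None if q is None else np.round(q,2).tolist())
E
```

```text
ctr [0.5699 0.0077 0.0813] size [0.3438 0.3191] ang 0.09 pct x [-0.201  0.134] y [-0.149  0.168]
 pc ctr [0.5724 0.0074 0.0827]
ctr [0.5699 0.0047 0.083 ] size [0.3266 0.3485] ang 89.83 pct x [-0.201  0.137] y [-0.175  0.144]
 pc ctr [0.5733 0.0073 0.085 ]
ctr [0.5184 0.3771 0.0736] size [0.1417 0.1643] ang 89.75 pct x [-0.075  0.087] y [-0.06  0.08]
 pc ctr [0.5188 0.3763 0.0738]
ctr [0.5207 0.3753 0.075 ] size [0.1434 0.1639] ang 89.56 pct x [-0.082  0.08 ] y [-0.08  0.06]
 pc ctr [0.5211 0.3755 0.0752]
top blk 60 mean [0.033  0.1068 0.0808] min [0.018 0.096 0.054] max [0.04  0.119 0.103] world [0.583  0.1161 0.1861]
top red 57 mean [-0.0206 -0.1072  0.065 ] min [-0.046 -0.12   0.036] max [-0.01  -0.045  0.085] world [ 0.555  -0.0995  0.1457]
side blk 140 mean [0.0299 0.113  0.0774] min [0.018 0.098 0.051] max [0.04  0.119 0.101] world [0.5817 0.1222 0.1817]
side red 45 mean [-0.0172 -0.1063  0.0705] min [-0.029 -0.117  0.039] max [-0.01  -0.1    0.084] world [ 0.5551 -0.0987  0.1522]
grip -90 [-0.02, 0.15, 2.01, 0.08, 0.45, 1.43]
grip -60 [-0.02, 0.15, 2.01, 0.08, 0.45, 0.91]
grip
[... 181 characters left out ...]
]
grip 90 [-0.02, 0.15, 2.01, 0.08, 0.45, -1.71]
knob -90 [-0.42, 0.18, 2.01, 0.47, 0.52, 0.74]
knob -60 [-0.42, 0.18, 2.01, 0.47, 0.52, 0.21]
knob -30 [-0.42, 0.18, 2.01, 0.47, 0.52, -0.31]
knob 0 [-0.42, 0.18, 2.01, 0.47, 0.52, -0.83]
knob 30 [-0.42, 0.18, 2.01, 0.47, 0.52, -1.36]
knob 60 [-0.42, 0.18, 2.01, 0.47, 0.52, -1.88]
knob 90 [-0.42, 0.18, 2.01, 0.47, 0.52, -2.4]
timer -90 [0.74, 0.35, 1.96, -0.7, 0.52, 2.83]
timer -60 [0.74, 0.35, 1.96, -0.7, 0.52, 2.3]
timer -30 [0.74, 0.35, 1.96, -0.7, 0.52, 1.78]
timer 0 [0.74, 0.35, 1.96, -0.7, 0.52, 1.25]
timer 30 [0.74, 0.35, 1.96, -0.7, 0.52, 0.73]
timer 60 [0.74, 0.35, 1.96, -0.7, 0.52, 0.21]
timer 90 [0.74, 0.35, 1.96, -0.7, 0.52, -0.32]
```

```bash
cat >> h.py <<'E'
def toolq(F,a):
    """tool z=-normal, tool x at a rad anticlockwise from up-slope"""
    x=F[:,0]*np.cos(a)+F[:,1]*np.sin(a); z=-F[:,2]
    return Ro.from_matrix(np.c_[x,np.cross(z,x),z]).as_quat().tolist()
E
python3 - <<'E'
from h import *
from bench import *
W=dict(np.load("cap_wrist0.npz"))
Rt=Ro.from_quat(current_orientation()).as_matrix(); p=np.array(current_position())
cam=-W["R"].T@W["t"]; print("cam in tool",(Rt.T@(cam-p)).round(4)); print("cam axes in tool",(Rt.T@W["R"].T).round(3).tolist())
print(current_joint_torque(), current_force())
T=dict(np.load("cap_top0.npz")); C=cloud(T)
for k,uv in dict(spray=(228,165),gel=(387,248),wipes=(266,254),sharps=(424,202),tape=(428,156)).items():
    print(k,np.nanmedian(C[uv[1]-3:uv[1]+4,uv[0]-3:uv[0]+4].reshape(-1,3),0).round(3))
Rz=None
E
```

```text
cam in tool [ 0.0008 -0.0721 -0.2014]
cam axes in tool [[1.0, 0.001, 0.001], [-0.001, 0.964, 0.265], [-0.0, -0.265, 0.964]]
[-1.57447426e-03 -5.15355849e+01 -2.71123141e+01  6.72859931e-02
  2.44845904e-02 -1.24777611e-05] [-0.27274013  0.32873534 -0.11362763]
spray [0.647 0.324 0.17 ]
gel [ 0.369 -0.204  0.095]
wipes [0.353 0.206 0.112]
sharps [ 0.523 -0.323  0.144]
tape [ 0.696 -0.372  0.002]
```

```bash
python3 - <<'E'
from h import *
from bench import *
F=facefr(np.radians(2.7))
servo_line([.169,-.576,.32],rate=.35)
c=np.array([.600,.0075,.0997])
p=c+F@[0.0,0,.20]
move_ptp(p.tolist(),toolq(F,0.0))
print(current_clock(),current_position(),np.round(current_joint_pos(),3))
c=capture("wrist"); np.savez("cap_w1.npz",**c); cv2.imwrite("pics/w1.png",c["image"])
for q in ["grip_mid","lever_knob","timer_grip","crank_axis","lever_axis"]:
    print(q,[(np.round(d["xy"]).tolist(),round(d["conf"],2)) for d in spot_in("wrist",q)])
E
```

```text
4.125 [0.50066294 0.00208071 0.27317534] [-0.265 -0.166  2.028  0.217  0.789 -0.426]
grip_mid [([340.0, 92.0], 0.88)]
lever_knob [([299.0, 228.0], 0.77)]
timer_grip []
crank_axis [([317.0, 158.0], 0.59)]
lever_axis [([317.0, 162.0], 0.77)]
```

View pics/w1.png

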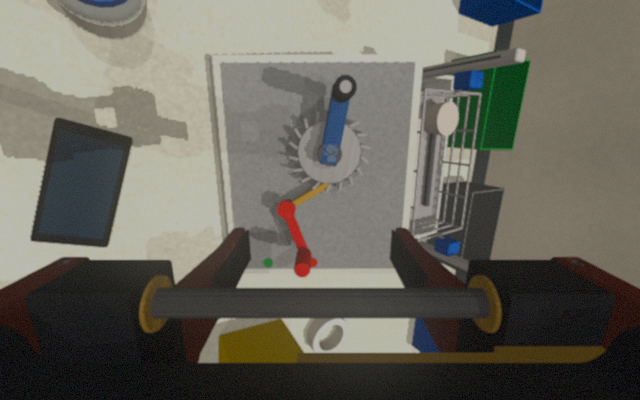

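```bash
python3 - <<'E'
from h import *
W=dict(np.load("cap_w1.npz")); C=cloud(W)
P=C[70:230,230:400].reshape(-1,3); P=P[~np.isnan(P[:,0])]
F=facefr(np.radians(2.7)); u=P@F; h=np.median(u[:,2]); 
m=abs(u[:,2]-h)<.006
for _ in range(3):
    Q=P[m]; m0=Q.mean(0); n=np.linalg.svd(Q-m0,full_matrices=False)[2][2]; n*=np.sign(n[2]); m=abs((P-m0)@n)<.004
print(m.sum(),len(P),n,"tilt",np.degrees(np.arccos(n[2])),"yaw",np.degrees(np.arctan2(-n[1],-n[0])),m0)
# face edges corners in image: top-left (217,62)? bottom
o=m0
nn=facefr(np.radians(2.7))
print("plane off wrist",m0@F[:,2],"guess",np.array([.600,.0075,.0997])@F[:,2])
def hit(uv,h,off):
    a,d=ray(W,uv); s=(off+h-a@F[:,2])/(d@F[:,2]); return a+s*d
off=m0@F[:,2]
c0=np.array([.600,.0075,.0997])
for k,uv,hh in (("griptop",(344,87),.1),("hub",(330,153),.045),("pivot",(287,209),.035),("knobtop",(302,269),.083),("reddot",(313,263),0),("greendot",(268,263),0)):
    X=hit(uv,hh,off); print(k,X.round(4),((X-c0)@F).round(4))
T=dict(np.load("cap_top0.npz")); S=dict(np.load("cap_side0.npz"))
a=W["image"][50:290,200:430]; cv2.imwrite("pics/w1z.png",cv2.resize(a,None,fx=2.5,fy=2.5,interpolation=cv2.INTER_CUBIC))
# depth of tops
for k,(uu,v) in dict(grip=(344,87),knob=(302,269)).items():
    q=C[v-3:v+4,uu-3:uu+4].reshape(-1,3); print(k,np.nanmedian(q,0).round(4),((np.nanmedian(q,0)-c0)@F).round(4))
E
```

```text
21849 27093 [-0.49999886 -0.0251367   0.86566119] tilt 30.04171001027867 yaw 2.8780368192052492 [0.59035044 0.03983109 0.09283847]
plane off wrist -0.2153852183683887 guess -0.2135008789214436
griptop [0.5676 0.1126 0.1972] [0.025  0.1065 0.0981]
hub [0.5886 0.0423 0.1438] [0.0136 0.0353 0.0431]
pivot [ 0.5472 -0.0367  0.1063] [-0.0441 -0.0417  0.0331]
knobtop [ 0.5456 -0.1015  0.1591] [-0.0218 -0.1063  0.0811]
reddot [ 0.599  -0.1344  0.0931] [-0.01   -0.1417 -0.0019]
greendot [ 0.5374 -0.1373  0.0575] [-0.0812 -0.1417 -0.0019]
grip [0.5681 0.1127 0.1965] [0.0251 0.1066 0.0973]
knob [ 0.5469 -0.1031  0.1566] [-0.022  -0.108   0.0785]
```

View pics/w1z.png

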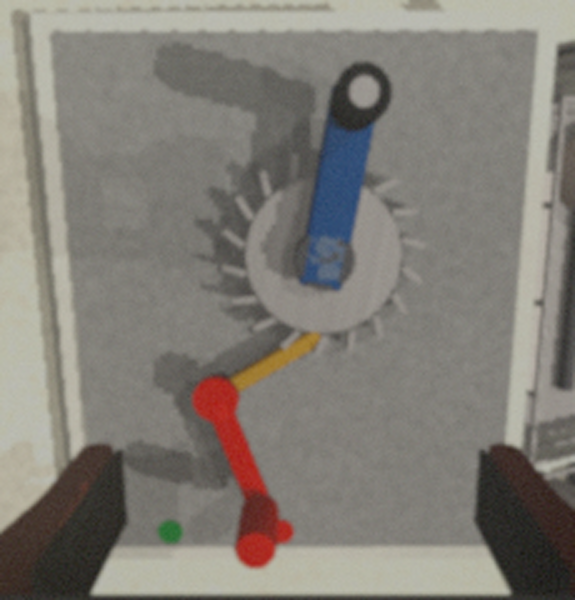

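```bash
python3 - <<'E'
from h import *
T=dict(np.load("cap_top0.npz")); S=dict(np.load("cap_side0.npz"))
for k,X,zt,zs in (("griptop",[.568,.1130,.1972],(430,242),(233,178)),("hub",[.5886,.0423,.1438],(530,220),None),("pivot",[.5472,-.0367,.1063],(622,280),(299,159)),("knobtop",[.5456,-.1015,.1591],(709,272),(318,77)),("red",[.599,-.1344,.0931],(736,219),(281,98)),("green",[.5374,-.1373,.0575],(736,295),(336,131))):
    a,b=np.array(zt)/4.2+[190,130], None if zs is None else np.array(zs)/2.7+[220,130]
    print(k,"top",proj(T,X).round(1),a.round(1),"side",proj(S,X).round(1),b if b is None else b.round(1))
E
```

```text
griptop top [292.4 188.2] [292.4 187.6] side [305.4 196.6] [306.3 195.9]
hub top [314.2 183.1] [316.2 182.4] side [307.4 192.7] None
pivot top [337.5 196. ] [338.1 196.7] side [330.9 187.2] [330.7 188.9]
knobtop top [357.9 195.4] [358.8 194.8] side [337.9 158.5] [337.8 158.5]
red top [365.5 181. ] [365.2 182.1] side [323.5 166.4] [324.1 166.3]
green top [365.5 199.4] [365.2 200.2] side [343.6 178.7] [344.4 178.5]
```

```bash
cat >> h.py <<'E'
F=facefr(np.radians(2.7)); C0=np.array([.600,.0075,.0997])-0.0017*F[:,2]
def wp(x,y,h): return (C0+F@[x,y,h]).tolist()
L=np.array([-.0443,-.042]); K0=np.array([-.0215,-.107]); rK=.0695; thK=np.arctan2(*(K0-L)[::-1])
def knob(v): return L+rK*np.array([np.cos(thK-v),np.sin(thK-v)])
E
python3 - <<'E'
from h import *
from bench import *
q=toolq(F,0.0)
print("knob",knob(0),knob(.7), "F0",np.round(current_force(),2))
move_gripper(.055)
k=knob(0)
servo_line(wp(*k,.13),q,rate=.25)
f0=np.array(current_force()); print(f0.round(2),current_clock())
print(servo_line(wp(*k,.045),q,rate=.12,contact_N=8))
print(np.round(np.array(current_force())-f0,2))
move_gripper(.030); print("gap",current_finger_gap(),np.round(np.array(current_force())-f0,2))
c=capture("wrist"); np.savez("cap_w2.npz",**c); cv2.imwrite("pics/w2.png",c["image"]); print(current_clock())
E
```

```text
knob [-0.02129571 -0.10758241] [-0.0689547  -0.10697997] F0 [ 1.11  0.41 -0.29]
[ 0.22 -0.5   0.32] 5.7917
False
[-0.36  0.97 -0.58]
gap 0.02998031506108015 [ 0.88  2.14 -1.04]
7.2917
```

View pics/w2.png

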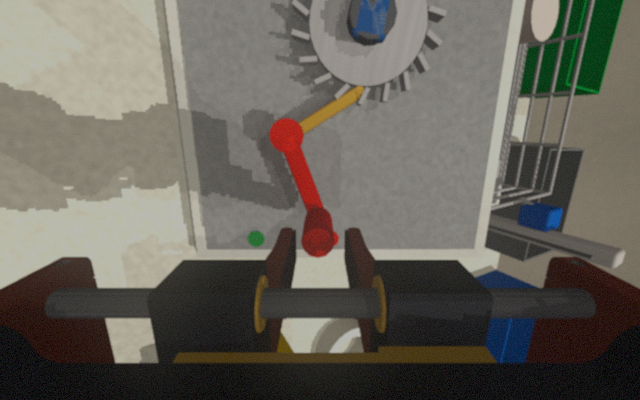

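```bash
python3 - <<'E'
from h import *
from bench import *
q=toolq(F,0.0); f0=np.array(current_force())
for v in (.15,.35,.55,.72,.82):
    k=knob(v); r=servo_line(wp(*k,.045),q,rate=.08,contact_N=14 if v>.6 else 25)
    print(v,r,np.round(F.T@(np.array(current_force())-f0),2))
    if r: break
c=capture("wrist"); np.savez("cap_w3.npz",**c); cv2.imwrite("pics/w3.png",c["image"]); print(current_clock())
print(((np.array(current_position())-C0)@F).round(4))
E
```

```text
0.15 False [-0.26  0.42  0.73]
0.35 False [0.09 0.84 0.29]
0.55 False [-0.06  1.02 -0.49]
0.72 False [-0.19  0.66  0.12]
0.82 False [-0.31  0.85  0.66]
8.825
[-0.0761 -0.1038  0.045 ]
```

View pics/w3.png

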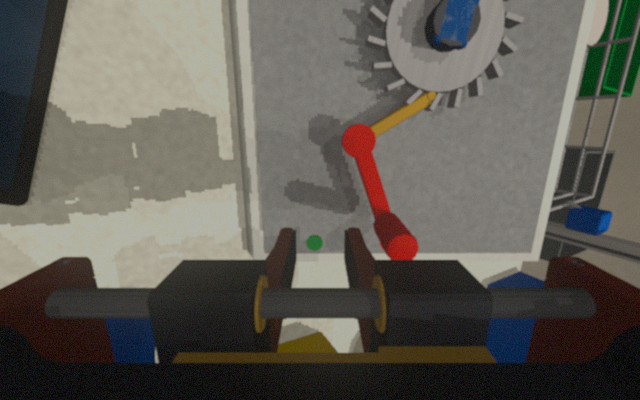

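```bash
python3 - <<'E'
from h import *
from bench import *
W=dict(np.load("cap_w3.npz")); C=cloud(W)
p=np.array(current_position()); Rt=Ro.from_quat(current_orientation()).as_matrix(); print(p, current_finger_gap())
for u,v in [(285,232),(285,240),(288,250),(285,270),(283,300),(352,232),(355,240),(358,250),(360,270),(402,246),(395,225)]:
    X=C[v,u]; print((u,v),"face",((X-C0)@F).round(4),"tool",(Rt.T@(X-p)).round(4))
a=W["image"][180:380,220:460]; cv2.imwrite("pics/w3z.png",cv2.resize(a,None,fx=3.2,fy=3,interpolation=cv2.INTER_CUBIC))
W=dict(np.load("cap_w2.npz"));a=W["image"][180:380,220:460]; cv2.imwrite("pics/w2z.png",cv2.resize(a,None,fx=3.2,fy=3,interpolation=cv2.INTER_CUBIC))
C=cloud(W)
for u,v in [(318,242),(318,215),(285,240),(355,240)]: print((u,v),((C[v,u]-C0)@F).round(4))
E
```

```text
[ 0.51742867 -0.10029166  0.09914841] 0.030109192694000447
(285, 232) face [-0.0967 -0.0929  0.0928] tool [-0.0205 -0.0109 -0.0478]
(285, 240) face [-0.0954 -0.0932  0.1037] tool [-0.0192 -0.0105 -0.0587]
(288, 250) face [-0.0928 -0.0948  0.113 ] tool [-0.0166 -0.0089 -0.068 ]
(285, 270) face [-0.0917 -0.0944  0.1344] tool [-0.0156 -0.0094 -0.0894]
(283, 300) face [-0.0862 -0.0775  0.1808] tool [-0.0101 -0.0263 -0.1358]
(352, 232) face [-0.0575 -0.0931  0.0923] tool [ 0.0186 -0.0107 -0.0473]
(355, 240) face [-0.057  -0.0933  0.1035] tool [ 0.0191 -0.0105 -0.0585]
(358, 250) face [-0.0571 -0.0933  0.1162] tool [ 0.019  -0.0105 -0.0712]
(360, 270) face [-0.0588 -0.0936  0.1358] tool [ 0.0174 -0.0102 -0.0908]
(402, 246) face [-0.0235 -0.1076  0.0799] tool [ 0.0526  0.0038 -0.0349]
(395, 225) face [-0.0244 -0.0993  0.0636] tool [ 0.0517 -0.0045 -0.0186]
(318, 242) [-0.0224 -0.1092  0.0792]
(318, 215) [-0.0226 -0.0996  0.0531]
(285, 240) [-0.0403 -0.0973  0.1038]
(355, 240) [-0.0019 -0.0976  0.1032]
```

View pics/w3z.png

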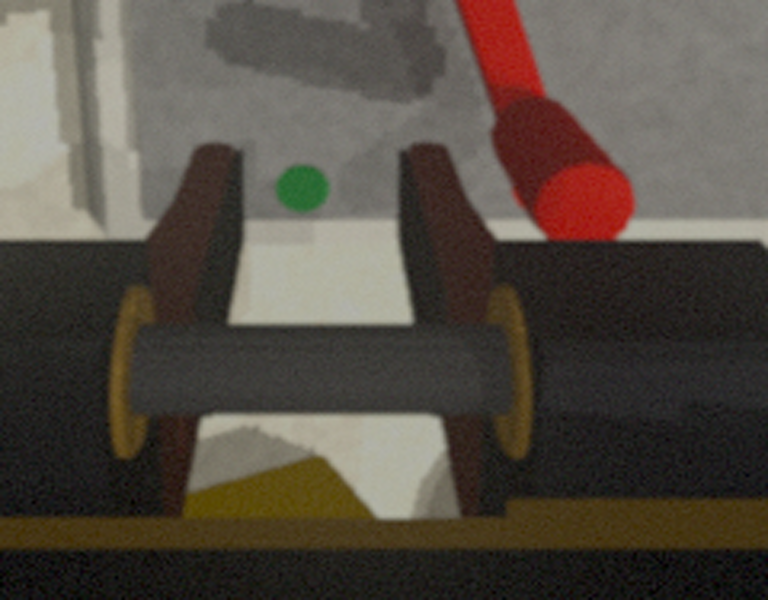

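View pics/w2z.png

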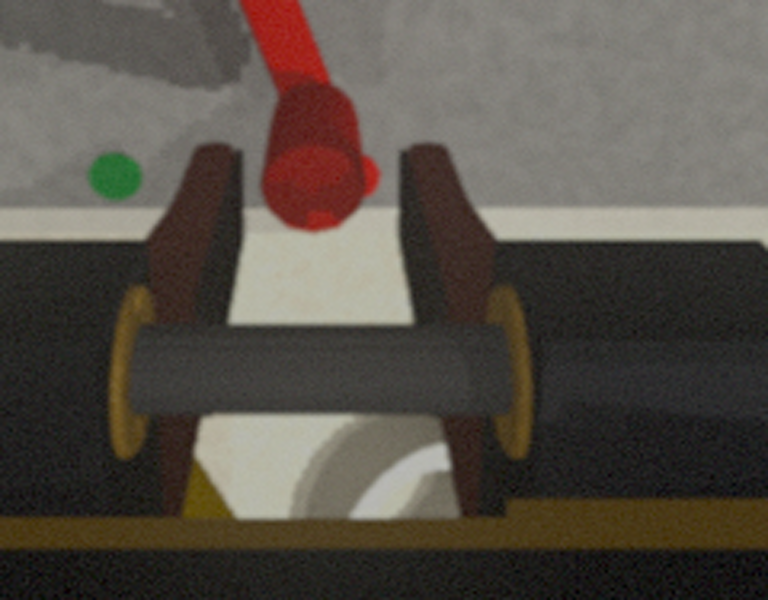

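```bash
python3 - <<'E'
from h import *
from bench import *
c=capture("side"); np.savez("cap_s3.npz",**c)
p=np.array(current_position()); Rt=Ro.from_quat(current_orientation()).as_matrix()
im=c["image"].copy()
for z in (0,-.019,-.045,-.08):
    u=proj(c,p+Rt@[0,0,z]); print(z,u.round(1))
a=im[60:240,240:440]; a=cv2.resize(a,None,fx=3.3,fy=3.3,interpolation=cv2.INTER_CUBIC)
for z,col in ((0,(0,255,0)),(-.019,(255,0,0)),(-.045,(0,255,255)),(-.08,(255,0,255))):
    u=(proj(c,p+Rt@[0,0,z])-[240,60])*3.3; cv2.circle(a,tuple(int(t) for t in u),3,col,-1)
cv2.imwrite("pics/s3.png",a)
E
```

```text
0 [347.1 176.8]
-0.019 [350.4 172.9]
-0.045 [355.2 167.4]
-0.08 [361.7 159.8]
```

View pics/s3.png

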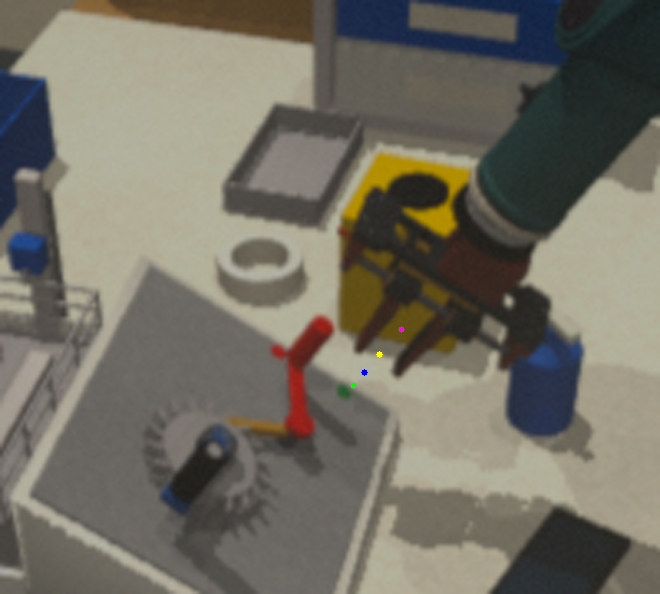

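```bash
cat >> h.py <<'E'
D=.043   # real finger tips are this much behind the reported TCP
def wt(x,y,h): return wp(x,y,h-D)   # command so that real tips are at h above face
E
python3 - <<'E'
from h import *
from bench import *
q=toolq(F,0.0); k=knob(0)
servo_line(wt(-.07,-.104,.105),q,rate=.25)
servo_line(wt(*k,.105),q,rate=.2)
move_gripper(.05)
f0=np.array(current_force())
print(servo_line(wt(*k,.046),q,rate=.1,contact_N=8), np.round(F.T@(np.array(current_force())-f0),2))
move_gripper(.030); print("gap",current_finger_gap(),np.round(F.T@(np.array(current_force())-f0),2))
for v in (.2,.4,.6,.75,.85):
    k=knob(v); r=servo_line(wt(*k,.046),q,rate=.08,contact_N=12)
    print(v,r,np.round(F.T@(np.array(current_force())-f0),2))
    if r: break
c=capture("wrist"); np.savez("cap_w4.npz",**c); cv2.imwrite("pics/w4.png",c["image"]); print(current_clock())
print(((np.array(current_position())-C0)@F).round(4))
E
```

```text
False [-0.31  0.4   0.16]
gap 0.030007427655841173 [ 0.22 -0.45 -0.21]
0.2 False [-0.81 -1.09  0.07]
0.4 False [-0.43 -0.57  0.31]
0.6 False [ 0.04 -0.21  0.04]
0.75 False [0.16 0.25 0.3 ]
0.85 False [ 4.64 -2.06 -1.33]
12.8833
[-0.0748 -0.1047  0.003 ]
```

View pics/w4.png

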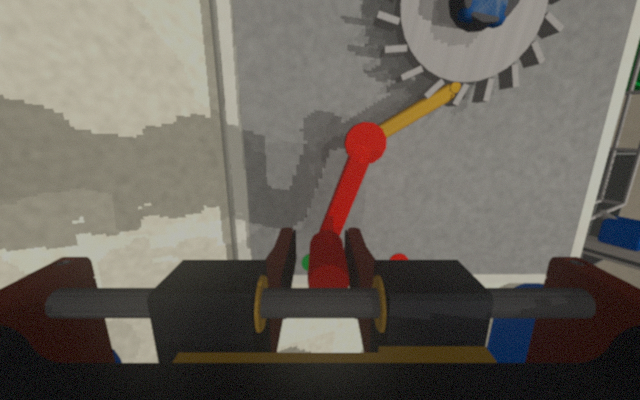

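```bash
cat >> h.py <<'E'
A=np.array([.0134,.0335]); rG=.0745; ph0=np.arctan2(.1065-.0335,.0253-.0134)
def gp(ph,r=None): return A+(r or rG)*np.array([np.cos(ph),np.sin(ph)])
E
python3 - <<'E'
from h import *
from bench import *
q=toolq(F,0.0)
print("ph0",ph0,"crank",ph0+1.047, gp(ph0))
for ph in np.linspace(ph0+.45,-1.3,12):
    s=inverse_kinematics(wt(*gp(ph),.057),q); print(round(ph,2),None if s is None else np.round(s,2).tolist())
move_gripper(.05)
k=((np.array(current_position())-C0)@F)
servo_line(wt(k[0],k[1],.13),q,rate=.2)
servo_line(wt(*gp(ph0),.125),q,rate=.25)
print(current_clock())
c=capture("wrist"); np.savez("cap_w5.npz",**c); cv2.imwrite("pics/w5.png",c["image"])
E
```

```text
ph0 1.409203980241943 crank 2.456203980241943 [0.02538631 0.10702944]
1.86 [0.09, 0.26, 2.11, -0.08, 0.26, 0.11]
1.57 [0.09, 0.26, 2.06, -0.08, 0.3, 0.11]
1.28 [0.08, 0.26, 2.01, -0.05, 0.35, 0.08]
1.0 [0.06, 0.26, 1.97, -0.02, 0.38, 0.03]
0.71 [0.03, 0.26, 1.94, 0.02, 0.41, -0.03]
0.42 [-0.01, 0.27, 1.92, 0.07, 0.44, -0.11]
0.14 [-0.05, 0.27, 1.91, 0.12, 0.45, -0.19]
-0.15 [-0.1, 0.26, 1.91, 0.17, 0.45, -0.28]
-0.44 [-0.15, 0.26, 1.92, 0.22, 0.45, -0.37]
-0.73 [-0.19, 0.26, 1.95, 0.28, 0.44, -0.46]
-1.01 [-0.23, 0.26, 1.98, 0.34, 0.42, -0.56]
-1.3 [-0.26, 0.25, 2.02, 0.41, 0.39, -0.65]
15.3
```

View pics/w5.png

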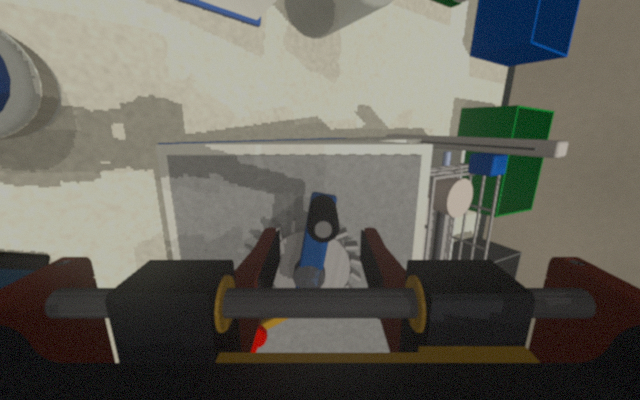

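```bash
python3 - <<'E'
from h import *
from bench import *
q=toolq(F,0.0)
f0=np.array(current_force())
print(servo_line(wt(*gp(ph0),.057),q,rate=.1,contact_N=8), np.round(F.T@(np.array(current_force())-f0),2))
move_gripper(.0); print("gap",current_finger_gap(),np.round(F.T@(np.array(current_force())-f0),2),current_clock())
np.save("f0.npy",f0)
g=current_finger_gap()
if .020<g<.027:
  for d in (.1,.2,.3,.4):
    ph=ph0+d; r=servo_line(wt(*gp(ph),.057),q,rate=.06)
    f=F.T@(np.array(current_force())-f0); e=np.array([np.cos(ph),np.sin(ph)]); t=np.array([-e[1],e[0]])
    print(d,"rad",(f[:2]@e).round(2),"tan",(f[:2]@t).round(2),"n",f[2].round(2),"gap",round(current_finger_gap(),4))
c=capture("wrist"); np.savez("cap_w6.npz",**c); cv2.imwrite("pics/w6.png",c["image"]);print(current_clock())
E
```

```text
False [ 1.37 -0.74 -1.39]
gap 0.023387394514610145 [ 1.29 -0.42  2.99] 16.7167
0.1 rad -0.51 tan -1.39 n 4.55 gap 0.0239
0.2 rad -0.26 tan -3.32 n 5.12 gap 0.0239
0.3 rad 0.85 tan -1.7 n 5.6 gap 0.0235
0.4 rad 1.51 tan -2.37 n 7.15 gap 0.0238
17.8667
```

View pics/w6.png

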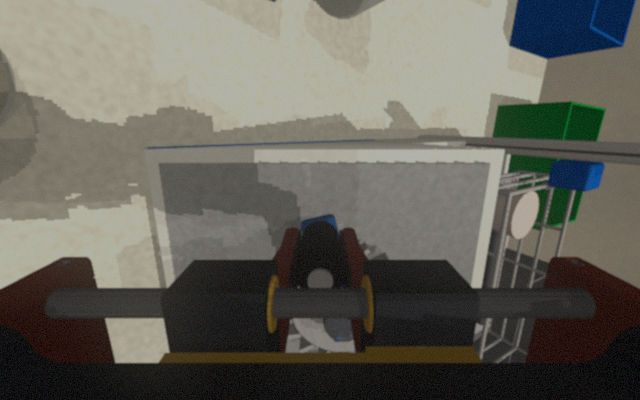

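```bash
python3 - <<'E'
from h import *
from bench import *
q=toolq(F,0.0); f0=np.load("f0.npy")
o=0.0; ph=ph0+.4; end=-1.047-.12
phs=np.linspace(ph,end,22)[1:]
for ph in phs:
    r=servo_line(wt(*gp(ph,rG+o),.057),q,rate=.06)
    f=F.T@(np.array(current_force())-f0); e=np.array([np.cos(ph),np.sin(ph)]); t=np.array([-e[1],e[0]])
    fr,ft=f[:2]@e,f[:2]@t; o+=np.clip(1e-4*fr,-.0005,.0005)
    print(round(ph+1.047,2),"rad",fr.round(2),"tan",ft.round(2),"n",f[2].round(2),"gap",round(current_finger_gap(),4),"o",round(o*1000,2))
    if ft>8 and ph<-.7: break
    if np.linalg.norm(f)>35 or not .02<current_finger_gap()<.028: print("STOP");break
c=capture("wrist"); np.savez("cap_w7.npz",**c); cv2.imwrite("pics/w7.png",c["image"]);print(current_clock())
E
```

```text
2.71 rad 2.16 tan -2.66 n 5.69 gap 0.0233 o 0.22
2.57 rad -0.03 tan -2.26 n 6.31 gap 0.0235 o 0.21
2.43 rad -0.32 tan -1.98 n 6.53 gap 0.0236 o 0.18
2.29 rad 0.18 tan -2.58 n 4.82 gap 0.0237 o 0.2
2.15 rad 0.51 tan -2.13 n 5.4 gap 0.0235 o 0.25
2.01 rad 0.13 tan -2.7 n 5.68 gap 0.0234 o 0.26
1.86 rad 0.03 tan -4.02 n 5.14 gap 0.0234 o 0.27
1.72 rad 0.38 tan -3.84 n 6.3 gap 0.0236 o 0.3
1.58 rad -0.34 tan -3.18 n 5.4 gap 0.0233 o 0.27
1.44 rad 1.18 tan -2.66 n 6.0 gap 0.0235 o 0.39
1.3 rad 0.37 tan -2.75 n 6.37 gap 0.0235 o 0.42
1.16 rad -0.15 tan -2.74 n 5.58 gap 0.0237 o 0.41
1.01 rad 1.84 tan -2.99 n 5.39 gap 0.0237 o 0.59
0.87 rad 0.91 tan -3.08 n 6.27 gap 0.0234 o 0.68
0.73 rad 1.41 tan -3.79 n 6.21 gap 0.0236 o 0.82
0.59 rad 0.87 tan -2.96 n 5.21 gap 0.0233 o 0.91
0.45 rad 2.36 tan -3.98 n 6.26 gap 0.0236 o 1.15
0.31 rad 1.72 tan -3.49 n 6.56 gap 0.0235 o 1.32
0.16 rad 1.81 tan -2.69 n 7.25 gap 0.0239 o 1.5
0.02 rad 1.78 tan -2.83 n 7.09 gap 0.0235 o 1.68
-0.12 rad -6.77 tan 24.48 n -8.6 gap 0.0238 o 1.18
24.7583
```

View pics/w7.png

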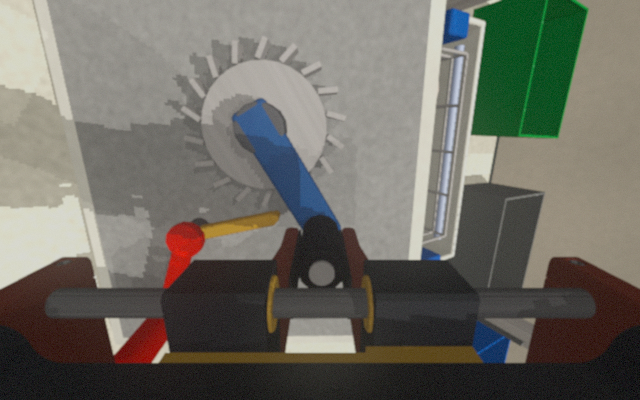

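```bash
python3 - <<'E'
from h import *
from bench import *
q=toolq(F,0.0); f0=np.load("f0.npy")
ph=-1.047-.03
servo_line(wt(*gp(ph,rG+.0015),.057),q,rate=.06)
print(np.round(F.T@(np.array(current_force())-f0),2))
move_gripper(.05); print("released",np.round(F.T@(np.array(current_force())-f0),2),current_clock())
servo_line(wt(*gp(ph,rG+.0015),.13),q,rate=.2)
servo_line(wt(*gp(ph,rG+.0015),.20),q,rate=.3)
Ft=facefr(np.radians(-4)); ct=np.array([.5195,.376,.0735])
move_ptp((ct+Ft@[0,0,.165]).tolist(),toolq(Ft,np.radians(110)))
print(current_clock(),np.round(current_joint_pos(),2))
for n in ("wrist","side","top"):
    c=capture(n); np.savez(f"cap_{n}8.npz",**c); cv2.imwrite(f"pics/{n}8.png",c["image"])
    if n=="wrist": print([(np.round(d["xy"]).tolist(),round(d["conf"],2)) for d in spot_in("wrist","timer_grip")])
E
```

```text
[ 2.74 -9.03  4.85]
released [ 0.45  0.64 -1.58] 25.6333
28.1333 [ 0.9   0.18  1.84 -0.56  0.89 -0.65]
[([514.0, 18.0], 0.83), ([322.0, 184.0], 0.79), ([186.0, 20.0], 0.46)]
```

View pics/wrist8.png

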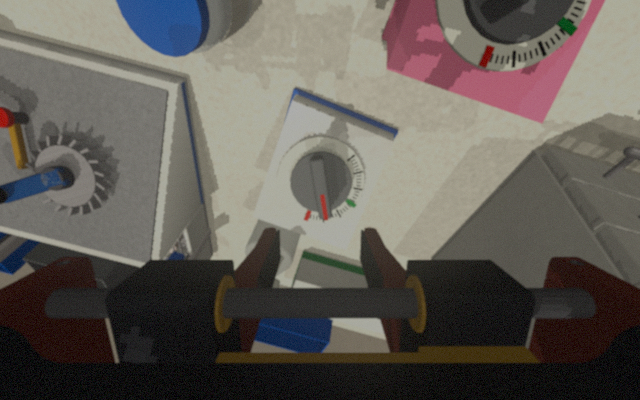

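View pics/side8.png

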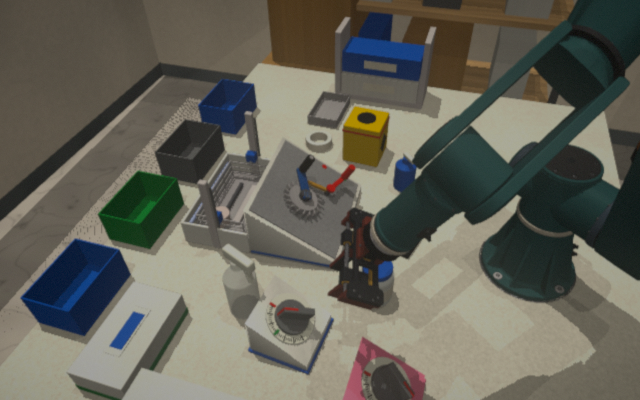

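```bash
python3 - <<'E'
from h import *
W=dict(np.load("cap_wrist8.npz")); C=cloud(W)
P=C[100:250,255:400].reshape(-1,3); P=P[~np.isnan(P[:,0])]
ct=np.array([.5195,.376,.0735]);Ft=facefr(np.radians(-4)); u=(P-ct)@Ft
m=(abs(u[:,2])<.008)&(abs(u[:,0])<.075)&(abs(u[:,1])<.075)
for _ in range(4):
    Q=P[m]; m0=Q.mean(0); n=np.linalg.svd(Q-m0,full_matrices=False)[2][2]; n*=np.sign(n[2]); m=(abs((P-m0)@n)<.003)&(abs(u[:,0])<.09)&(abs(u[:,1])<.075)
print(m.sum(),n,"tilt",np.degrees(np.arccos(n[2])),"yaw",np.degrees(np.arctan2(-n[1],-n[0])),m0)
u=(P-ct)@Ft; print("heights hist",np.histogram(u[:,2],bins=np.arange(-.02,.07,.005)))
a=W["image"][80:260,230:420]; cv2.imwrite("pics/w8z.png",cv2.resize(a,None,fx=4,fy=3.3333,interpolation=cv2.INTER_CUBIC))
b=np.abs(u[:,2]-.055)<.006; b&=(np.hypot(u[:,0],u[:,1])<.06)
q=u[b][:,:2].astype(np.float32); print(b.sum(), cv2.minAreaRect(q), q.mean(0))
E
```

```text
6767 [-0.49869625  0.04756268  0.86547088] tilt 30.06348271230523 yaw -5.448051445053266 [0.51382812 0.37337923 0.06638547]
heights hist (array([ 551,  357,  562, 6443, 2781,   90, 2069,    5,    5,    6,    5,
          6,    9,   94,  747,    0,    0]), array([-2.00000000e-02, -1.50000000e-02, -1.00000000e-02, -5.00000000e-03,
        3.46944695e-18,  5.00000000e-03,  1.00000000e-02,  1.50000000e-02,
        2.00000000e-02,  2.50000000e-02,  3.00000000e-02,  3.50000000e-02,
        4.00000000e-02,  4.50000000e-02,  5.00000000e-02,  5.50000000e-02,
        6.00000000e-02,  6.50000000e-02]))
816 ((0.0011216476559638977, -0.00017086975276470184), (0.07302640378475189, 0.01584380492568016), 28.626628875732422) [-0.00043411 -0.00097939]
```

View pics/w8z.png

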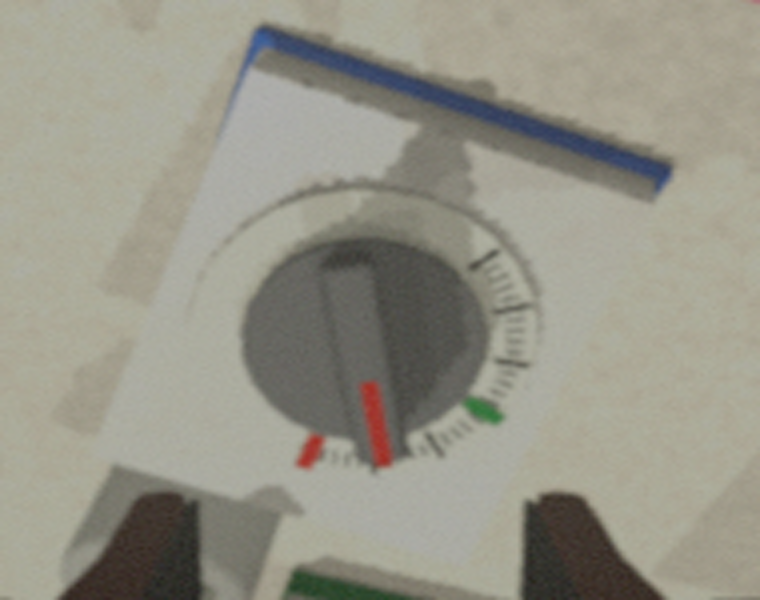

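```bash
cat >> h.py <<'E'
Ft=facefr(np.radians(-5.4)); F4=facefr(np.radians(-4))
_c=np.array([.5195,.376,.0735])+F4@[.0011,-.0002,.0516]   # on axis at bar top (55 mm out)
CT=_c-.055*Ft[:,2]
def wtt(h,dx=0,dy=0): return (CT+Ft@[dx,dy,h-D]).tolist()
def at(v): return np.pi/2+2.618-v
E
python3 - <<'E'
from h import *
from bench import *
q=toolq(Ft,at(2.094)); print(np.degrees(at(2.094)),CT)
T=dict(np.load("cap_top8.npz"));S=dict(np.load("cap_side8.npz"));X=CT+.055*Ft[:,2];print(proj(T,X),proj(S,X))
for h in (.085,.024):
    print(np.round(inverse_kinematics(wtt(h),q),2))
move_ptp(wtt(.09),q)
f0=np.array(current_force()); np.save("f0t.npy",f0)
c=capture("wrist"); np.savez("cap_w9.npz",**c); cv2.imwrite("pics/w9.png",c["image"])
print(current_clock())
E
```

```text
120.02298846485516 [0.52207716 0.37494577 0.07110551]
[215.00127324 212.22068477] [299.88369508 310.07443168]
[ 0.8   0.38  1.88 -0.69  0.65 -0.69]
[ 0.75  0.48  1.89 -0.8   0.55 -0.6 ]
28.9417
```

View pics/w9.png

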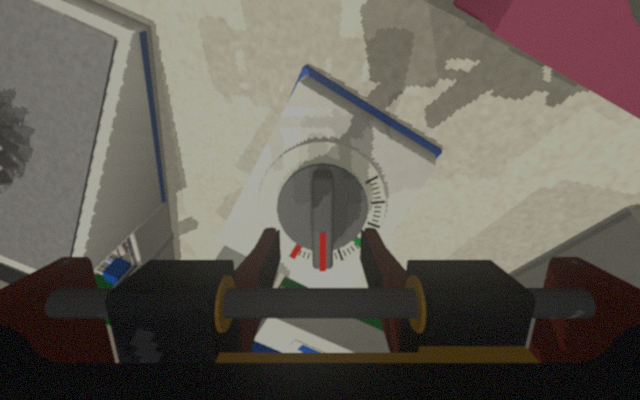

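```bash
python3 - <<'E'
from h import *
from bench import *
q=toolq(Ft,at(2.094)); f0=np.load("f0t.npy")
print(servo_line(wtt(.025),q,rate=.1,contact_N=8),np.round(Ft.T@(np.array(current_force())-f0),2))
move_gripper(0.0); g=current_finger_gap(); print("gap",g,np.round(Ft.T@(np.array(current_force())-f0),2))
j=np.array(current_joint_pos()); j6=j[5]; print(j.round(3))
if .012<g<.02:
    for v in (2.3,2.5,2.7,2.86):
        j[5]=j6+(v-2.094); goto_joints(j.tolist()); print(v,np.round(Ft.T@(np.array(current_force())-f0),2),np.round(Ft.T@np.array(current_torque()),2),round(current_finger_gap(),4))
    sleep(.1)
    c=capture("wrist"); np.savez("cap_w10.npz",**c); cv2.imwrite("pics/w10.png",c["image"])
    for v in (2.5,2.2,1.9,1.6,1.309):
        j[5]=j6+(v-2.094); goto_joints(j.tolist()); print(v,np.round(Ft.T@(np.array(current_force())-f0),2),np.round(Ft.T@np.array(current_torque()),2),round(current_finger_gap(),4))
c=capture("wrist"); np.savez("cap_w11.npz",**c); cv2.imwrite("pics/w11.png",c["image"])
c=capture("side"); np.savez("cap_s11.npz",**c)
print(current_clock())
E
```

```text
False [-1.32 -0.09 -0.28]
gap 0.015634113860564004 [-3.03  3.84  1.54]
[ 0.751  0.479  1.89  -0.795  0.549 -0.606]
2.3 [-1.14  0.14 -0.69] [-0.08  0.05 -0.04] 0.0157
2.5 [-0.19  0.26 -0.62] [-0.18  0.02 -0.1 ] 0.0159
2.7 [ 0.22  0.13 -0.03] [-0.31 -0.05 -0.16] 0.0158
2.86 [ 0.07 -3.24  1.34] [-0.5  -0.15 -0.03] 0.0159
2.5 [-0.19 -1.72  0.7 ] [-0.61 -0.15  0.02] 0.0156
2.2 [ 0.65 -1.13  1.29] [-0.43 -0.11 -0.01] 0.0159
1.9 [ 0.44 -1.16  1.06] [-0.27  0.04 -0.05] 0.0157
1.6 [-2.71 -0.23  1.17] [-0.07  0.29 -0.03] 0.0158
1.309 [-4.19  2.52  0.35] [0.15 0.63 0.03] 0.0159
33.8167
```

View pics/w10.png

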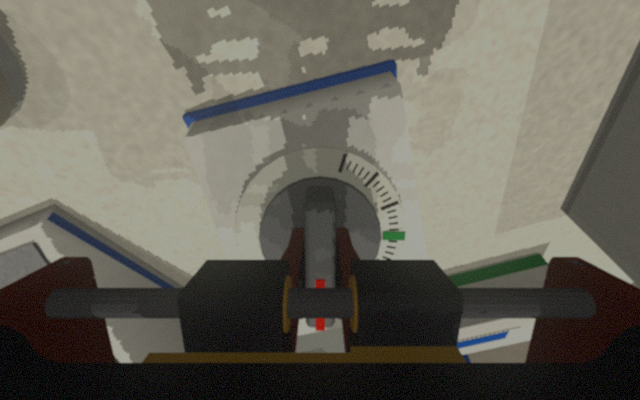

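View pics/w11.png

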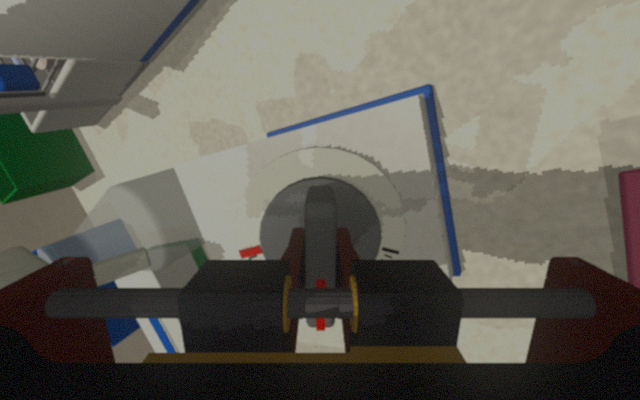

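```bash
python3 - <<'E'
from h import *
from bench import *
q=toolq(Ft,at(1.309))
move_gripper(.05)
servo_line(wtt(.10),q,rate=.2)
servo_line(wtt(.17),q,rate=.3)
f=current_force()
c=capture("wrist"); np.savez("cap_w12.npz",**c); cv2.imwrite("pics/w12.png",c["image"])
C=cloud(c); P=C[120:300,220:420].reshape(-1,3); P=P[~np.isnan(P[:,0])]; u=(P-CT)@Ft
b=(abs(u[:,2]-.055)<.006)&(np.hypot(u[:,0],u[:,1])<.05); print(b.sum(),cv2.minAreaRect(u[b][:,:2].astype(np.float32)))
for n in ("side","top"):
    c=capture(n); np.savez(f"cap_{n}12.npz",**c); cv2.imwrite(f"pics/{n}12.png",c["image"])
print(current_clock(),f)
E
```

```text
1108 ((-0.00041969725862145424, 0.0009516924619674683), (0.07335101068019867, 0.015946513041853905), 74.65922546386719)
35.5833 [-0.02932806 -0.19610702 -0.00787493]
```

View pics/w12.png

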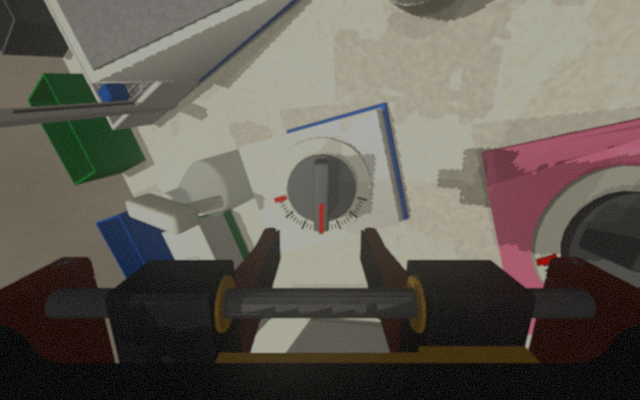

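View pics/side12.png

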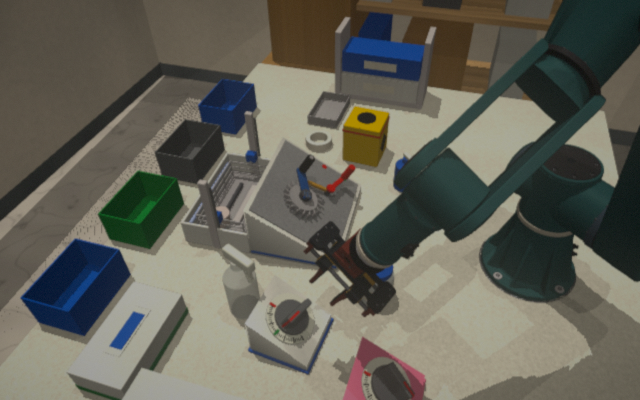

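```bash
python3 - <<'E'
from h import *
W=dict(np.load("cap_w12.npz")); a=W["image"][125:255,250:400]; cv2.imwrite("pics/w12z.png",cv2.resize(a,None,fx=4.5,fy=4.5,interpolation=cv2.INTER_CUBIC))
S=dict(np.load("cap_side12.npz")); a=S["image"][120:360,180:380]; cv2.imwrite("pics/s12z.png",cv2.resize(a,None,fx=2.5,fy=2.5,interpolation=cv2.INTER_CUBIC))
# red mark angle on face (h~.003) about axis
def hit(c,uv,h):
    o,d=ray(c,uv); s=(CT@Ft[:,2]+h-o@Ft[:,2])/(d@Ft[:,2]); return (o+s*d-CT)@Ft
hsv=cv2.cvtColor(W["image"],cv2.COLOR_BGR2HSV)
v,u=np.nonzero((hsv[...,1]>120)&((hsv[...,0]<8)|(hsv[...,0]>172))&(hsv[...,2]>70)); 
m=(u>265)&(u<292)&(v>190)&(v<210); X=hit(W,(u[m].mean(),v[m].mean()),.004); print("red mark",X.round(4),"deg from up",np.degrees(np.arctan2(X[1],X[0])))
E
```

```text
red mark [0.0492 0.0007 0.004 ] deg from up 0.758638641540747
```

View pics/w12z.png

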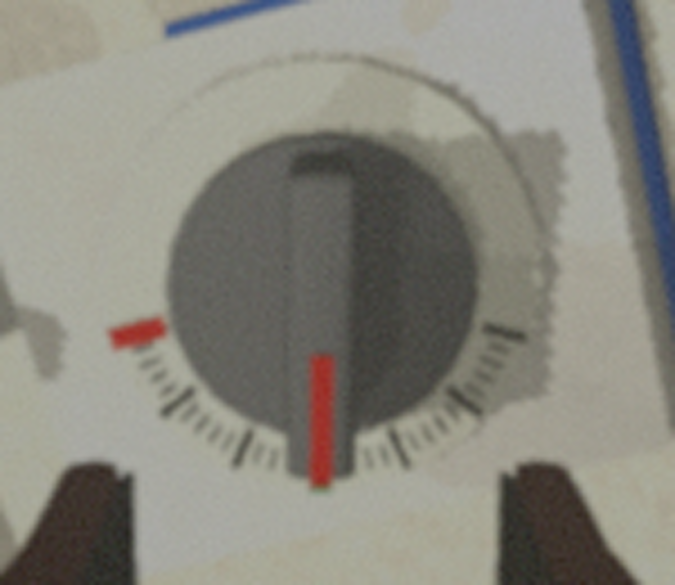

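View pics/s12z.png

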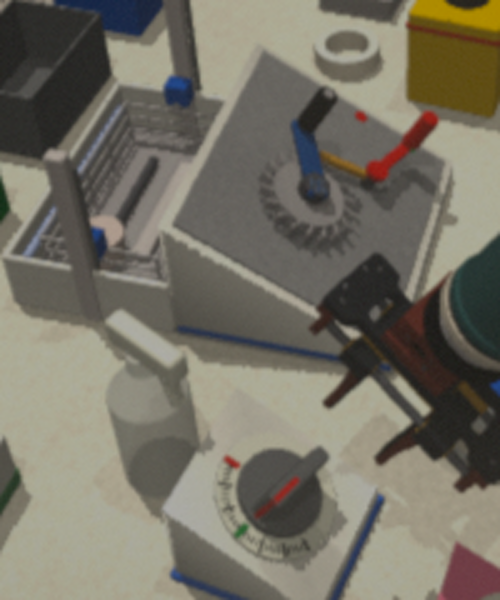

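```bash
python3 - <<'E'
from h import *
S=dict(np.load("cap_side12.npz"));T=dict(np.load("cap_top12.npz"))
for v in (-.1,0,.1,.2):
    X=wp(*gp(v-1.047,.075),.1); print(v,"side zoom",((proj(S,X)-[180,120])*2.5).round(1),"top",proj(T,X).round(1))
for v in (.5,.6,.7): print("knob",v,((proj(S,wp(*knob(v),.083))-[180,120])*2.5).round(1))
C=cloud(S); P=C.reshape(-1,3); I=S["image"].reshape(-1,3).astype(int); u=(P-C0)@F
m=(abs(u[:,2]-.08)<.022)&(I.max(1)<70)&(abs(u[:,0]-.05)<.05)&(abs(u[:,1]+.03)<.05); print(m.sum(),u[m].mean(0).round(4),gp(-1.047))
# basket rim heights vs before
S0=dict(np.load("cap_side0.npz")); a=S0["image"][120:360,180:380]; cv2.imwrite("pics/s0z.png",cv2.resize(a,None,fx=2.5,fy=2.5))
T0=dict(np.load("cap_top0.npz"))
for n,a,b in (("spray",228,165),("wipes",266,254),("gel",387,248),("sharps",424,202)):
    print(n,cloud(T0)[b,a].round(3),cloud(T)[b,a].round(3))
E
```

```text
-0.1 side zoom [335.   94.5] top [336.1 180.6]
0 side zoom [328.8  93.1] top [335.  178.7]
0.1 side zoom [322.7  92.3] top [333.7 177. ]
0.2 side zoom [316.8  92.1] top [332.2 175.4]
knob 0.5 [420.8 109.3]
knob 0.6 [425.6 113.2]
knob 0.7 [430.1 117.4]
113 [ 0.0539 -0.0225  0.0807] [ 0.05066275 -0.03101153]
spray [0.646 0.323 0.183] [0.648 0.326 0.168]
wipes [0.353 0.207 0.111] [0.353 0.206 0.114]
gel [ 0.369 -0.204  0.098] [ 0.369 -0.204  0.098]
sharps [ 0.523 -0.322  0.149] [ 0.523 -0.322  0.146]
```

View pics/top12.png

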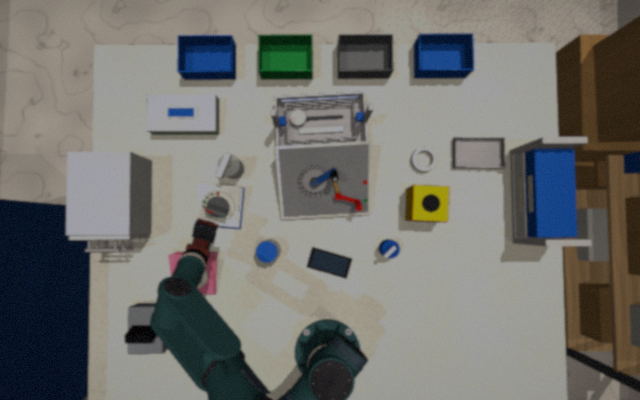

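```bash
python3 - <<'E'
from bench import *
print(current_force(),current_clock()); close_job()
E
```

```text
[-0.46080287 -0.61430856  0.3382671 ] 35.5833
the job is handed in; nothing more can be done
```

The job is done and was handed in at 35.6 s of the 72 s allowed. No verdict was reported.

**What I did:**
- **Pawl lever:** I threw it over to the green dot.
- **Crank:** I gripped it and wound it up 0.4 rad. I then lowered it under grip the whole way until it met its end stop, where about 24 N built up against the grip.
- **Timer:** I twisted the white timer to about 2.86 rad, past the red mark, then back to 15 minutes. I then let go and backed the gripper clear.

**Last checks:**

| What | Reading |
|---|---|
| Timer pointer | over the green mark, bar at 74.7° where 75° is 15 minutes |
| Pawl lever | about 0.7 rad |
| Crank | about 0.03 rad read off the picture, so basket within about 1 mm of fully down |
| Bystanders | spray bottle, wipes tub, gel pump and sharps box within about 3 mm in plan; tape roll only compared by eye |
| Force on the tool | near zero |

**What failed or disagreed:**
- **First lever attempt:** it missed, and the fingers passed above the knob without moving it. The wrist and side pictures showed the real fingertips about 43 mm short of the reported TCP. I corrected for this from then on, and the second try worked.
- **Crank grip position:** a rough depth reading of the grip's position in the last side picture was about 9 mm off the fully-down position. I put this down to seeing only one side of the grip, because the pixel position of its top agreed with fully down.

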